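Drive the hinge-rail dowel home and hold the trap box lid open

ROBOT

A 7-joint arm with a two-finger parallel gripper is mounted at the origin on the work surface. World frame = base frame: x ahead of the robot, y to its left, z up, the work surface at z = 0. Lengths are in m, angles in rad, forces in N, time in s.
With the tool pointing down it reaches from about 0.4 to 0.85 m from the base axis. Payload 4.5 kg.
Tool frame: the origin (TCP) lies at the centre of the arm's flange, where the gripper is bolted on; the fingertips stand ahead of it and the grasp point (between the pads) lies 147 mm ahead of it (bot.nose_length is the z of the fingertips in the tool frame, in m); z points along the fingers, y is the direction in which the jaws open and shut (so a half turn about z gives the same grasp; the last joint's range is limited). The gripper opens to 88 mm and grips with 3 to 60 N. Pads are 18 mm wide; open, the fingers measure 123 mm over their backs; the gripper's body (75 mm by 187 mm) begins 45 mm behind the grasp point.
Start: joints at [-1.135, 0.689, -0.195, 1.565, 0.157, 0.902, -0.215], TCP at [0.244, 0.575, 0.405] pointing down, gripper open.
Joint ranges: [-3.01, 3.01], [-0.46, 2.08], [-1.47, 1.51], [0.13, 2.56], [-1, 4.14], [0.04, 2.09], [-2.66, 2.66]. Speed limits (rad/s): [2.57, 2.57, 3.14, 3.14, 3.14, 3.14, 3.14].

INTERFACE

Orientations are given as a rotation vector (axis times angle).
In Python, from plant import bot gives the robot as it stands.
- The arm moves only by the tool carry_out, never from a script. Its arguments are lists of equal length, an entry for each row: "hand": the closure, from -1 (fully open) to 1 (shut); "linear": the shift along the world's x, y, z in mm, a list of three; "delta_rot": the turn, a rotation vector about the world's x, y, z in rad, a list of three. A call has 1 to 8 rows; each row shifts and turns the commanded pose from where the row before left it; what a row does not reach is not made up. A row lasts 1/8 s, in which the tool goes at most 62.5 mm and 10.7 degrees, less where a joint would pass 70% of its speed; a pose out of reach is approached as far as the arm can. A call with a gripper value outside its range is refused whole. The fingers move at their own pace and stop on an object; "squeeze" is the grip in N (left out, the last holds). Time passes only in rows, so rows that do not move let the fingers close. It gives the time, the measured TCP pose, the force and the opening at its end, in the units of the state.
- bot.sense(): the state, without advancing time (a new reading comes with each control period).
- bot.snapshot(name): name is "scene" or "side" or "wrist"; returns (picture, depth): 384x512x3 uint8, red, green, blue; 384x512 float32, m along the optical axis (not along the pixel's ray), 0 where there is no reading.
- bot.calibration(name): a dict with "K" (3x3 intrinsics, pixels), "rvec" (rotation vector, rad) and "tvec" (3), from world to camera coordinates, as OpenCV has them. Camera axes: x right, y down, z forward; pixel columns grow to the right and rows downward; lengths in m; the calibration is good to about 2 mm. The wrist camera is an equidistant fisheye: a pixel r from the principal point sees the ray r / f radians off the axis. A picture is of the moment at which its call begins: read the wrist's pose just before it. calibration takes no time and is no camera call; for the wrist camera it gives the pose at the moment of the call.
- bot.close_job(): hands the job in, once; it reports no verdict.
The state is a dict: "time": time; "qpos": joint angles; "joint_velocities": joint speeds; "joint_torque": joint torques, N m; "position": TCP position; "ee_rot": TCP orientation; "force": force on the tool from outside, world axes, zero at the start; "moment": the same for the moment, N m; "finger_gap": opening from 0.0 (shut) to 1.0 (fully open).
Only numpy, scipy, OpenCV 4.12 (cv2) and the standard library are available. Lean on these libraries where they do the work, as an engineer would, in place of code of your own. Each camera call takes 0.05 s, during which the arm holds its last target. There are 200 camera calls.

TASK

Use the wooden mallet to drive the red dowel of the trap box all the way down, keeping the lid shut until the dowel is home and never pushing the dowel with the gripper itself. Then set the mallet down on the bench clear of the box (do not drop it), lift the lid to 50 degrees from closed and keep it there: the lid falls shut if let go, so finish while the gripper is holding it still at that angle. Leave the drill, jar, glue, tape measure, pliers and offcut where they are.

Things in the scene. Friction and masses are not known exactly. Their poses are not given: they have to be found in the camera images.
- trap_box: plywood box fixed to the bench, 200 (its x) x 240 (its y) x 120 mm high, walls 12 mm, mesh and a round hole on its front (-x) side. Origin: centre of its underside; z up. On its left (+y) side, towards the rear, is a dark wooden block 60 (x) x 80 (y) mm, its top level with the box rim (120 mm); the dowel stands in it, 50 mm in x and 175 mm in y from the origin
- lid (a joint): the lid: a pale board 206 (front to back) x 240 x 12 mm on the box rim, 0.4 kg, hinged along the far (+x) rim, opening upward and away from the robot. Value: angle in rad: 0 closed, growing as it opens, 0.873 at 50 degrees, stop at 1.35; it falls shut by its own weight from any angle (about 2.5 N at the bar lifts it)
- lid_hinge_line (a point): middle of the lid's hinge line, fixed on the box, at rim height (120 mm above the bench). The hinge line runs along the box's y
- lid_bar (a point): middle of the lid's round black bar handle, 14 mm thick, 130 mm long along the box's y on two thin posts 60 mm either side of the middle; with the lid closed it lies 186 mm to the front (-x) of the hinge line and 48 mm above it (36 mm over the lid's top face). The bar can turn between the fingertips, so a gripper pointing straight down, closing across the bar, can follow the lid's arc
- dowel_top (a point): centre of the top face of the red round dowel, 18 mm thick, upright in the dark block on the box's left side: 16 mm above the block's top (136 mm above the bench) at joint value 0. The lid's edge is 55 mm to its right and its top face (132 mm above the bench) is higher than the home dowel, so keep the mallet head clear of it
- dowel (a joint): how far the dowel is driven down, m: starts at 0 to 0.004, hard stop (home, 2 mm proud of the block) at 0.014; a tight fit that takes about 9 N to move and stays where it is driven
- mallet: joiner's mallet, 0.4 kg, standing on a striking face: brown wooden head 60 (its x) x 44 (its y) x 110 mm high, flat sides, and a pale round handle 24 mm thick, 190 mm long, level at half height, pointing along its -x. Origin: centre of the underside of the head (the lower striking face); z up. Best gripped across the head's 44 mm flat sides, above the handle; held by the handle it twists
- mallet_center (a point): centre of the mallet's head, 55 mm above its lower striking face
- drill: blue and black cordless drill standing on its battery, 115 x 75 mm foot, 195 mm high; origin at the centre of its underside. Leave alone
- screw_jar: clear jar with yellow cap, 68 mm across, 80 mm high; origin at the centre of its underside. Leave alone
- glue: green glue bottle with pale label and red cap, 56 mm across, 150 mm high; origin at the centre of its underside. Leave alone
- tape: yellow and black tape measure, 70 x 36 x 65 mm high; origin at the centre of its underside. Leave alone
- pliers: pliers with red handles lying flat, about 180 x 65 x 14 mm; origin on the underside near the joint. Leave alone
- offcut: plywood offcut lying flat, 100 x 70 x 18 mm; origin at the centre of its underside. Leave alone

How it is judged:
By the outcome, as a careful person would: the job done as asked, in the order asked, and still so for the second after the job is handed in, while the arm keeps its last pose, push and grip.
It also fails if it takes over 69 s, if anything falls off the work surface, if the arm or the gripper's body presses on something with over 40 N, if the wrist force passes 120 N, or if a joint passes its speed limit or range.

## Working session

There is one attempt and no reset: what is moved stays moved. The work goes in short steps, Python scripts to look and compute and a tool call to move; the robot and the scene stay as the last step left them, time stands still between calls to the robot, and variables do not carry over. Pictures are saved under pics/ and viewed, about 8 in all and at most 12, crops included, and the job is handed in when it is done.

Besides the shell and the picture viewer there is one more tool, called after ">>>" as name(argument=value, ...), one argument or row to a line, values as JSON. carry_out: Moves the arm, as the interface text tells. Its arguments: {"type":"object","properties":{"hand":{"type":"array"},"linear":{"type":"array"},"delta_rot":{"type":"array"},"squeeze":{"type":"number"}},"required":["hand","linear","delta_rot"]}

```bash
mkdir -p pics; ls; cat > h.py <<'E'
import numpy as np, cv2
from plant import bot
def snap(n,f):
    s=bot.calibration(n); p,d=bot.snapshot(n)
    np.savez('pics/'+f+'.npz',p=p,d=d,**{k:np.array(s[k]) for k in('K','rvec','tvec')})
    cv2.imwrite('pics/'+f+'.png',p[:,:,::-1]); return p,d,s
def world(d,c):
    K=np.array(c['K']);R=cv2.Rodrigues(np.array(c['rvec'],float))[0];t=np.array(c['tvec'],float).ravel()
    v,u=np.mgrid[:d.shape[0],:d.shape[1]]
    P=np.stack([(u-K[0,2])/K[0,0]*d,(v-K[1,2])/K[1,1]*d,d],-1)
    return (P-t)@R
E
python3 - <<'E'
from h import *
a=snap('scene','s1');b=snap('side','d1')
cv2.imwrite('pics/both.png',cv2.resize(np.hstack([a[0],b[0]])[:,:,::-1],(800,300)))
print(bot.sense()); print(a[2],b[2],bot.nose_length)
E
```

```text
pics
{'time': 0.1, 'qpos': array([-1.13524806,  0.68992517, -0.19449436,  1.56622135,  0.15731314,
        0.9025107 , -0.21506993]), 'joint_velocities': array([ 5.18745918e-05, -2.03687593e-03,  4.96944871e-04, -3.16175066e-03,
        7.40312022e-04,  2.51510643e-05, -1.55389082e-03]), 'joint_torque': array([-3.96259231e-03, -5.28507221e+01, -1.27194721e+00, -1.53839743e+01,
       -5.26038988e-02,  1.91854473e-03,  3.97817075e-05]), 'position': array([0.24431399, 0.57495707, 0.4039787 ]), 'ee_rot': array([-6.26649215e-01, -3.07826598e+00,  2.61276273e-03]), 'force': array([-0.0358744 , -0.22531737, -0.13661966]), 'moment': array([-0.0207948 ,  0.02336323,  0.02150618]), 'finger_gap': 0.9947157928469579}
{'K': array([[450.33989487,   0.        , 253.29335196],
       [  0.        , 450.33989487, 192.27972514],
       [  0.        ,   0.        ,   1.        ]]), 'rvec': array([ 1.49781883,  1.86341679, -0.96975895]), 'tvec': array([ 0.11181621, -0.22606731,  1.68411254])} {'K': array([[357.54383735,   0.        , 257.78488021],
       [  0.        , 357.54383735, 191.80375915],
       [  0.        ,   0.        ,   1.        ]]), 'rvec': array([ 2.1685358 , -0.38556133,  0.22251839]), 'tvec': array([-0.5169316 ,  0.23224953,  1.08301822])} 0.166
```

View pics/s1.png

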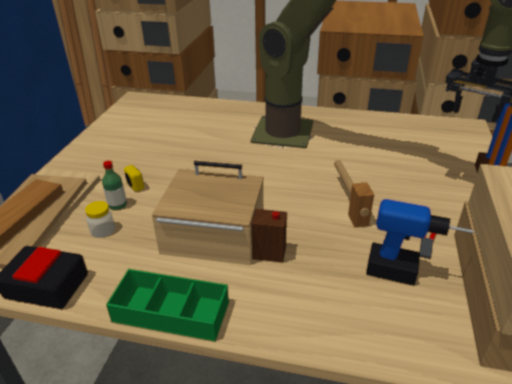

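View pics/d1.png

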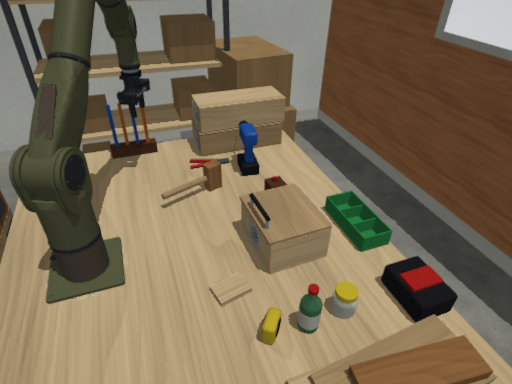

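The scene view, taken from the far side, shows the bar at about (218,167), red dowel (277,214), mallet head (360,205) and its handle to (340,163), with the drill at (400,240). In the side view the mallet is at (212,175), the dowel at (276,181) and the bar at (259,208).

```bash
python3 - <<'E'
from h import *
for n in('s1','d1'):
    z=np.load(f'pics/{n}.npz');W=world(z['d'],z);p=z['p'].astype(int);x,y,h=W[...,0],W[...,1],W[...,2]
    ok=z['d']>0
    print(n)
    def rep(name,m):
        if m.sum()<3: print(name,'none');return
        q=W[m];print(name,m.sum(),np.median(q,0).round(4),'min',np.percentile(q,3,axis=0).round(4),'max',np.percentile(q,97,axis=0).round(4)); return q
    u,v=np.meshgrid(np.arange(512),np.arange(384))
    red=(p[...,0]>140)&(p[...,1]<60)&(p[...,2]<70)
    box=(u>150)&(u<300)&(v>150)&(v<270) if n=='s1' else (u>235)&(u<335)&(v>165)&(v<270)
    rep('dowel',ok&red&box)
    q=rep('bar',ok&box&(h>.158)&(h<.19))
    if q is not None: print(cv2.fitLine(q[:,:2].astype(np.float32),cv2.DIST_HUBER,0,.01,.01).ravel())
    q=rep('lid',ok&box&(h>.125)&(h<.139)&(p[...,0]>150)&(p[...,1]>100))
    print(cv2.minAreaRect(q[:,:2].astype(np.float32)))
    mb=(u>325)&(u<376)&(v>155)&(v<232) if n=='s1' else (u>158)&(u<226)&(v>155)&(v<205)
    q=rep('mtop',ok&mb&(h>.103)&(h<.118))
    if q is not None: print(cv2.minAreaRect(q[:,:2].astype(np.float32)))
    q=rep('handle',ok&mb&(h>.045)&(h<.075)&(p[...,0]>180))
    if q is not None: print(cv2.fitLine(q[:,:2].astype(np.float32),cv2.DIST_HUBER,0,.01,.01).ravel())
    q=rep('drill',ok&(p[...,2]>p[...,0]+70)&(h>.05)&(h<.25)&(x>.3)&(np.abs(y)<.6))
E
```

```text
s1
dowel none
bar 263 [ 0.5259 -0.0863  0.1709] min [ 0.5179 -0.1497  0.1616] max [ 0.5315 -0.025   0.1757]
[ 0.03556558 -0.99936736  0.526212   -0.09014188]
lid 3855 [ 0.6245 -0.085   0.1315] min [ 0.5174 -0.1976  0.1291] max [0.7007 0.0249 0.134 ]
((0.6060627102851868, -0.08671250939369202), (0.2202608436346054, 0.23892885446548462), 1.7908765077590942)
mtop 251 [0.4762 0.2932 0.1087] min [0.4447 0.2682 0.104 ] max [0.5024 0.318  0.1116]
((0.47187989950180054, 0.2933346927165985), (0.06424541026353836, 0.045233212411403656), 20.114290237426758)
handle none
drill 1844 [0.6698 0.3726 0.1772] min [0.6368 0.3303 0.0663] max [0.6822 0.4236 0.1956]
d1
dowel none
bar 156 [ 0.5172 -0.0969  0.1741] min [ 0.5113 -0.1519  0.1626] max [ 0.5256 -0.0258  0.1776]
[ 0.05169823 -0.99866277  0.51769257 -0.10506092]
lid 2275 [ 0.6266 -0.1196  0.1332] min [ 0.5116 -0.1992  0.1307] max [0.7015 0.0254 0.1358]
((0.6053647994995117, -0.053858399391174316), (0.21164658665657043, 0.30263885855674744), 3.300172805786133)
mtop 127 [0.4657 0.2876 0.1112] min [0.4378 0.2666 0.1044] max [0.4984 0.3166 0.1145]
((0.4674329161643982, 0.2944796681404114), (0.061159953474998474, 0.049397483468055725), 21.10675811767578)
handle none
drill 346 [0.6435 0.3467 0.1842] min [0.6198 0.3241 0.0697] max [0.6666 0.414  0.1977]
```

>>> carry_out(
  hand=[-1,-1,-1,-1,-1,-1,-1,-1],
  linear=[
    [28,-35,-5],
    [28,-35,-5],
    [28,-35,-5],
    [28,-35,-5],
    [28,-35,-5],
    [28,-35,-5],
    [28,-35,-5],
    [28,-35,-5],
  ],
  delta_rot=[
    [0,0,0.094],
    [0,0,0.094],
    [0,0,0.094],
    [0,0,0.094],
    [0,0,0.094],
    [0,0,0.094],
    [0,0,0.094],
    [0,0,0.094],
  ],
)

```text
time: 1.1
position: [0.4692, 0.2939, 0.3643]
ee_rot: [0.552, -3.092, 0.0]
force: [-0.3, 0.9, -0.6]
finger_gap: 1.001
```

```bash
cat >> h.py <<'E'
def wworld(d,c):
    K=np.array(c['K']);R=cv2.Rodrigues(np.array(c['rvec'],float))[0];t=np.array(c['tvec'],float).ravel()
    v,u=np.mgrid[:d.shape[0],:d.shape[1]]
    a=(u-K[0,2])/K[0,0];b=(v-K[1,2])/K[1,1];r=np.hypot(a,b)+1e-9
    s=np.where(r<1.5,np.tan(np.minimum(r,1.5))/r,0)
    return (np.stack([a*s*d,b*s*d,d],-1)-t)@R
def tool(s=None):
    s=s or bot.sense();R=cv2.Rodrigues(np.array(s['ee_rot']))[0]
    print('t',round(s['time'],2),'tcp',s['position'].round(4),'z',R[:,2].round(3),'jawdeg',round(np.degrees(np.arctan2(R[1,1],R[0,1])),2),'F',s['force'].round(1),'gap',round(88*s['finger_gap'],1),'q',s['qpos'].round(2))
E
python3 - <<'E'
from h import *
tool()
p,d,c=snap('wrist','w1');W=wworld(d,c);h=W[...,2];pi=p.astype(int)
near=(d>0)&(np.hypot(W[...,0]-.47,W[...,1]-.293)<.07)&(h>.1)&(h<.118)
q=W[near];print(len(q),np.median(q,0));
if len(q):print(cv2.minAreaRect(q[:,:2].astype(np.float32)))
z=np.load('pics/s1.npz');W=world(z['d'],z);P=z['p'][205:225,265:290].astype(int)
i=np.unravel_index(np.argsort(-(P[...,0]-P[...,1]-P[...,2]).ravel())[:30],P.shape[:2]);print(P[i][:3],np.median(W[205:225,265:290][i],0),W[205:225,265:290][i].max(0))
E
```

```text
t 1.1 tcp [0.4692 0.2939 0.3643] z [-0.001 -0.    -1.   ] jawdeg 110.24 F [-0.3  0.9 -0.6] gap 88.1 q [-0.38  0.68 -0.44  1.82  0.41  0.74  0.88]
3715 [0.46580904 0.29507333 0.11099814]
((0.46836429834365845, 0.29588040709495544), (0.06031918525695801, 0.04413353651762009), 20.905546188354492)
[[137  16   7]
 [139  17   8]
 [137  17   7]] [0.65400528 0.09170145 0.13339472] [0.65987063 0.09864483 0.13567551]
```

View pics/w1.png

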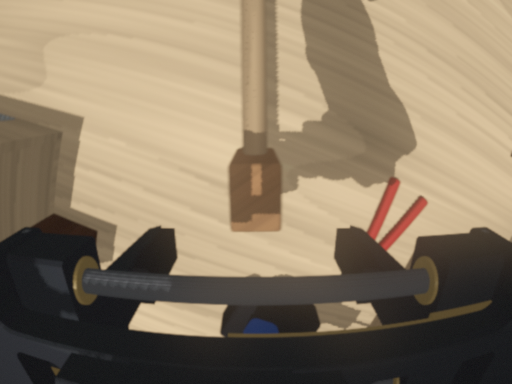

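The wrist view shows the mallet head at about (256,190), centred between the open fingers. The red plier handles at (400,210) lie well below where the fingers will go.

>>> carry_out(
  hand=[-1,-1,-1,-1,-1,1,1,1],
  linear=[
    [-1,2,-30],
    [0,0,-35],
    [0,0,-35],
    [0,0,-25],
    [0,0,-10],
    [0,0,0],
    [0,0,0],
    [0,0,0],
  ],
  delta_rot=[
    [0,0,0.011],
    [0,0,0],
    [0,0,0],
    [0,0,0],
    [0,0,0],
    [0,0,0],
    [0,0,0],
    [0,0,0],
  ],
  squeeze=50,
)

```text
time: 2.15
position: [0.4677, 0.2974, 0.2307]
ee_rot: [-0.564, 3.089, 0.001]
force: [-0.5, 0.0, -1.2]
finger_gap: 0.684
```

>>> carry_out(
  hand=[1,1,1,1],
  linear=[
    [0,0,0],
    [0,0,0],
    [0,0,0],
    [0,0,10],
  ],
  delta_rot=[
    [0,0,0],
    [0,0,0],
    [0,0,0],
    [0,0,0],
  ],
)

```text
time: 2.65
position: [0.4669, 0.2971, 0.2393]
ee_rot: [0.564, -3.088, 0.001]
force: [-0.0, -0.4, -3.1]
finger_gap: 0.499
```

>>> carry_out(
  hand=[1,1,1,1,1,1,1,1],
  linear=[
    [0,0,35],
    [0,0,45],
    [0,0,45],
    [30,-33,25],
    [38,-42,0],
    [38,-42,0],
    [38,-42,0],
    [38,-42,0],
  ],
  delta_rot=[
    [0,0,0],
    [0,0,0],
    [0,0,0],
    [0,0,-0.066],
    [0,0,-0.066],
    [0,0,-0.066],
    [0,0,-0.066],
    [0,0,-0.066],
  ],
)

```text
time: 3.65
position: [0.6499, 0.095, 0.3896]
ee_rot: [0.047, -3.14, -0.001]
force: [0.4, 1.6, -3.6]
finger_gap: 0.5
```

>>> carry_out(
  hand=[1,1],
  linear=[
    [0,0,0],
    [0,0,0],
  ],
  delta_rot=[
    [0,0,0],
    [0,0,0],
  ],
)

```text
time: 3.9
position: [0.6487, 0.0969, 0.3892]
ee_rot: [0.05, -3.139, -0.002]
force: [-0.5, 1.0, -3.4]
finger_gap: 0.493
```

```bash
python3 - <<'E'
from h import *
tool()
a=snap('scene','s2');b=snap('side','d2')
cv2.imwrite('pics/c2.png',np.hstack([cv2.resize(a[0][90:270,150:390],None,fx=1.65,fy=2),cv2.resize(b[0][90:270,150:350],None,fx=2,fy=2)])[:,:,::-1])
W=world(a[1],a[2]);P=a[0][200:230,262:295].astype(int);m=(P[...,0]>2.5*P[...,1])&(P[...,0]>90);q=W[200:230,262:295][m];print(len(q),np.median(q,0),q.min(0),q.max(0));t=q[q[:,2]>.1325];print(t.mean(0),len(t))
W=world(b[1],b[2]);P=b[0][172:190,262:292].astype(int);m=(P[...,0]>2.5*P[...,1])&(P[...,0]>90);q=W[172:190,262:292][m];print(len(q),np.median(q,0) if len(q) else '',)
E
```

```text
t 3.9 tcp [0.6487 0.0969 0.3892] z [-0.002  0.001 -1.   ] jawdeg 91.84 F [-0.5  1.  -3.4] gap 43.4 q [-0.01  0.77 -0.4   1.47  0.33  0.97  1.1 ]
  return _methods._mean(a, axis=axis, dtype=dtype,
  ret = um.true_divide(
Traceback (most recent call last):
ValueError: zero-size array to reduction operation minimum which has no identity
```

View pics/c2.png

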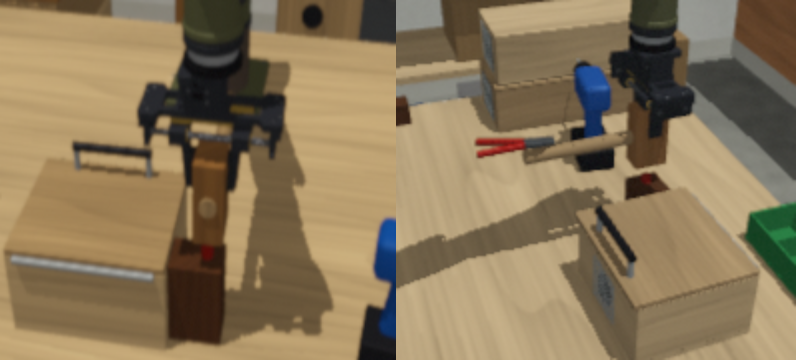

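The mallet is gripped cleanly and hangs upright over the dowel (red tip in the left crop at about (207,252)), with the lid shut. I'll press it down gently.

>>> carry_out(
  hand=[1,1,1,1,1,1,1,1],
  linear=[
    [3,-3,-10],
    [0,0,-8],
    [0,0,-4],
    [0,0,-4],
    [0,0,-3],
    [0,0,-3],
    [0,0,-3],
    [0,0,0],
  ],
  delta_rot=[
    [0,0,0],
    [0,0,0],
    [0,0,0],
    [0,0,0],
    [0,0,0],
    [0,0,0],
    [0,0,0],
    [0,0,0],
  ],
  squeeze=60,
)

```text
time: 5.0
position: [0.6523, 0.0934, 0.3558]
ee_rot: [-0.049, 3.141, 0.0]
force: [-3.1, -0.3, 4.7]
finger_gap: 0.496
```

>>> carry_out(
  hand=[1,1,1,1],
  linear=[
    [0,0,-2],
    [0,0,-2],
    [0,0,-2],
    [0,0,0],
  ],
  delta_rot=[
    [0,0,0],
    [0,0,0],
    [0,0,0],
    [0,0,0],
  ],
)

```text
time: 5.5
position: [0.6522, 0.0935, 0.3519]
ee_rot: [-0.048, 3.14, -0.0]
force: [-6.8, -2.0, 17.6]
finger_gap: 0.495
```

>>> carry_out(
  hand=[1,1],
  linear=[
    [0,0,-2],
    [0,0,0],
  ],
  delta_rot=[
    [0,0,0],
    [0,0,0],
  ],
)

```text
time: 5.75
position: [0.6522, 0.0936, 0.3518]
ee_rot: [-0.048, 3.139, -0.001]
force: [-8.9, -2.5, 27.4]
finger_gap: 0.49
```

>>> carry_out(
  hand=[1,1,1,1,1,1,1,1],
  linear=[
    [0,0,15],
    [0,0,30],
    [-30,33,0],
    [-38,42,0],
    [-38,42,0],
    [-38,42,0],
    [-38,42,0],
    [-2,2,-30],
  ],
  delta_rot=[
    [0,0,0],
    [0,0,0],
    [0,0,0.066],
    [0,0,0.066],
    [0,0,0.066],
    [0,0,0.066],
    [0,0,0.066],
    [0,0,0],
  ],
)

```text
time: 6.75
position: [0.4655, 0.302, 0.3638]
ee_rot: [-0.578, 3.084, 0.012]
force: [1.2, -0.3, -4.5]
finger_gap: 0.494
```

```bash
python3 - <<'E'
from h import *
tool()
a=snap('scene','s3');b=snap('side','d3')
cv2.imwrite('pics/c3.png',np.hstack([cv2.resize(a[0][140:270,150:390],None,fx=2,fy=3),cv2.resize(b[0][150:220,240:310],None,fx=4.5,fy=390/70)])[:,:,::-1])
for (p,d,c),(r0,r1,c0,c1) in((a,(200,230,262,295)),(b,(172,192,262,292))):
    W=world(d,c)[r0:r1,c0:c1];P=p[r0:r1,c0:c1].astype(int);m=(P[...,0]>2.5*P[...,1])&(P[...,0]>80)&(d[r0:r1,c0:c1]>0)
    q=W[m];print(len(q),np.median(q,0) if len(q) else '',q[:,2].max() if len(q) else '')
    m=(np.abs(W[...,0]-.652)<.026)&(np.abs(W[...,1]-.092)<.03)&(W[...,2]>.11);q=W[m];print('block',len(q),np.percentile(q[:,2],[5,50,95,100]) if len(q) else '')
W=world(a[1],a[2]);m=(abs(W[...,0]-.45)<.15)&(W[...,1]>.15)&(W[...,1]<.45)&(a[1]>0)
E
```

```text
t 6.75 tcp [0.4655 0.302  0.3638] z [ 0.003  0.009 -1.   ] jawdeg 111.25 F [ 1.2 -0.3 -4.5] gap 43.5 q [-0.38  0.68 -0.46  1.82  0.42  0.73  0.87]
33 [0.64957065 0.09120457 0.12095871] 0.12497965736241476
block 316 [0.11741448 0.11945801 0.1219674  0.12497966]
13 [0.64818528 0.08963945 0.12265401] 0.12493943266876015
block 126 [0.11925843 0.12138902 0.123863   0.12619257]
```

View pics/c3.png

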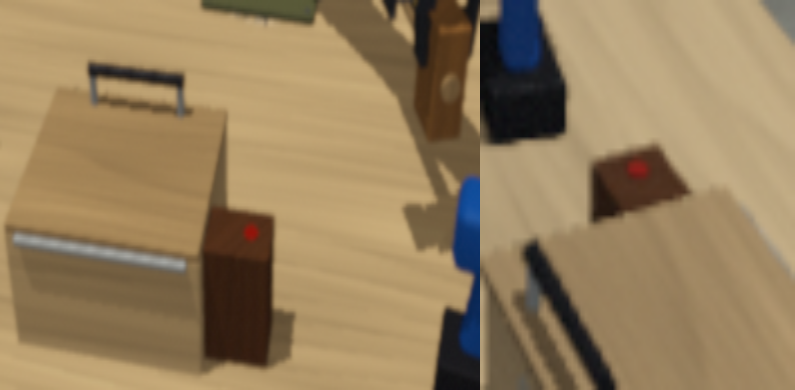

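The crops show the dowel home: a flat red disc at (251,232), about 122 mm high, or 2 mm proud. The lid is still shut. I'll lower the mallet back onto its original spot.

>>> carry_out(
  hand=[1,1,1,1,1,1,1,1],
  linear=[
    [1,-3,-20],
    [0,0,-35],
    [0,0,-30],
    [0,0,-20],
    [0,0,-12],
    [0,0,-5],
    [0,0,0],
    [0,0,0],
  ],
  delta_rot=[
    [0,0,0],
    [0,0,0],
    [0,0,0],
    [0,0,0],
    [0,0,0],
    [0,0,0],
    [0,0,0],
    [0,0,0],
  ],
)

```text
time: 7.85
position: [0.4697, 0.2934, 0.2405]
ee_rot: [-0.564, 3.089, 0.001]
force: [0.1, -0.7, -3.0]
finger_gap: 0.495
```

>>> carry_out(
  hand=[1,1,1,1,1,1],
  linear=[
    [0,0,-4],
    [0,0,-3],
    [0,0,-2],
    [0,0,-1],
    [0,0,0],
    [0,0,0],
  ],
  delta_rot=[
    [0,0,0],
    [0,0,0],
    [0,0,0],
    [0,0,0],
    [0,0,0],
    [0,0,0],
  ],
)

```text
time: 8.6
position: [0.4693, 0.2932, 0.2301]
ee_rot: [-0.564, 3.09, -0.0]
force: [-1.0, -2.1, 4.3]
finger_gap: 0.499
```

The force rise shows the mallet is on the bench, so I'll release it and rise.

>>> carry_out(
  hand=[0.3,0,-0.5,-1,-1,-1,-1,-1],
  linear=[
    [0,0,1],
    [0,0,0],
    [0,0,0],
    [0,0,0],
    [0,0,0],
    [0,0,0],
    [0,0,0],
    [0,0,0],
  ],
  delta_rot=[
    [0,0,0],
    [0,0,0],
    [0,0,0],
    [0,0,0],
    [0,0,0],
    [0,0,0],
    [0,0,0],
    [0,0,0],
  ],
)

```text
time: 9.6
position: [0.4694, 0.2933, 0.2308]
ee_rot: [-0.564, 3.09, 0.0]
force: [-0.2, 0.5, -0.5]
finger_gap: 0.998
```

>>> carry_out(
  hand=[-1,-1,-1,-1,-1,-1],
  linear=[
    [0,0,15],
    [0,0,30],
    [0,0,45],
    [0,0,45],
    [0,0,35],
    [0,0,0],
  ],
  delta_rot=[
    [0,0,0],
    [0,0,0],
    [0,0,0],
    [0,0,0],
    [0,0,0],
    [0,0,0],
  ],
)

```text
time: 10.35
position: [0.4698, 0.2938, 0.4044]
ee_rot: [-0.563, 3.085, 0.005]
force: [-0.4, -0.7, -0.0]
finger_gap: 0.996
```

>>> carry_out(
  hand=[-1,-1,-1,-1,-1,-1,-1,-1],
  linear=[
    [6,-48,0],
    [6,-48,0],
    [6,-48,0],
    [6,-48,0],
    [6,-48,0],
    [6,-48,0],
    [6,-48,0],
    [8,-46,0],
  ],
  delta_rot=[
    [0,0,0.156],
    [0,0,0.156],
    [0,0,0.156],
    [0,0,0.156],
    [0,0,0.156],
    [0,0,0.156],
    [0,0,0.156],
    [0,0,0.156],
  ],
)

```text
time: 11.35
position: [0.5189, -0.0906, 0.4002]
ee_rot: [2.268, -2.172, -0.002]
force: [1.2, 0.3, -0.4]
finger_gap: 0.998
```

>>> carry_out(
  hand=[-1,-1],
  linear=[
    [0,0,0],
    [0,0,0],
  ],
  delta_rot=[
    [0,0,0],
    [0,0,0],
  ],
)

```text
time: 11.6
position: [0.519, -0.0883, 0.4004]
ee_rot: [2.263, -2.179, -0.002]
force: [-0.0, 0.4, 0.6]
finger_gap: 1.001
```

```bash
python3 - <<'E'
from h import *
tool()
p,d,c=snap('wrist','w4');W=wworld(d,c)
m=(d>0)&(W[...,2]>.155)&(W[...,2]<.185)&(abs(W[...,0]-.522)<.04)&(abs(W[...,1]+.088)<.09)
q=W[m];print(len(q),np.median(q,0),q.min(0),q.max(0));
if len(q)>5:print(cv2.fitLine(q[:,:2].astype(np.float32),cv2.DIST_HUBER,0,.01,.01).ravel(),cv2.minAreaRect(q[:,:2].astype(np.float32)))
a=snap('scene','s4')
W=world(a[1],a[2])
m=(a[1]>0)&(abs(W[...,0]-.47)<.06)&(abs(W[...,1]-.293)<.06)&(W[...,2]>.104)&(W[...,2]<.118)
print('mallet',cv2.minAreaRect(W[m][:,:2].astype(np.float32)))
cv2.imwrite('pics/c4.png',np.hstack([a[0],p])[:,:,::-1][:, :, :] if 0 else cv2.resize(np.hstack([a[0],p]),(800,300))[:,:,::-1])
E
```

```text
t 11.6 tcp [ 0.519  -0.0883  0.4004] z [-0.001  0.001 -1.   ] jawdeg -177.82 F [-0.   0.4  0.6] gap 88.1 q [ 0.6   0.7  -0.89  1.85  0.67  0.93  2.58]
2945 [ 0.5194478  -0.09808027  0.17506701] [ 0.51032003 -0.15149861  0.16801053] [ 0.52832777 -0.02803072  0.17805095]
[ 0.03856413 -0.99925613  0.5194481  -0.09570014] ((0.5192640423774719, -0.08983160555362701), (0.014114714227616787, 0.1231972798705101), 2.2063217163085938)
mallet ((0.4746195375919342, 0.29163628816604614), (0.06116451695561409, 0.04535793513059616), 18.232528686523438)
```

View pics/c4.png

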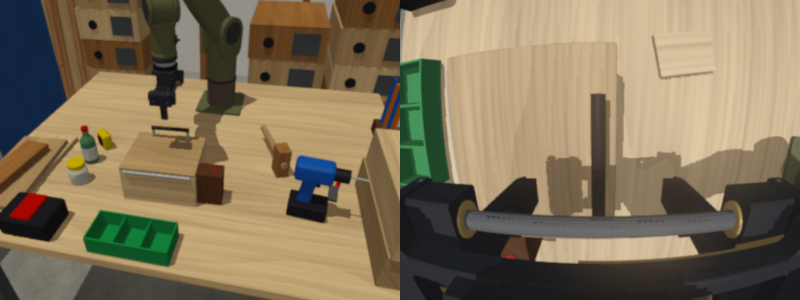

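The mallet stands upright on its spot at (281,160) in the left half. The wrist view shows the bar centred between the jaws at (598,155). Joint 7 is at 2.58, close to its 2.66 limit, so I'll make a half turn back before gripping.

>>> carry_out(
  hand=[-1,-1,-1,-1,-1,-1,-1,-1],
  linear=[
    [0,0,0],
    [0,0,0],
    [0,0,0],
    [0,0,0],
    [0,0,0],
    [0,0,0],
    [0,0,0],
    [0,0,0],
  ],
  delta_rot=[
    [0,0,-0.1745],
    [0,0,-0.1745],
    [0,0,-0.1745],
    [0,0,-0.1745],
    [0,0,-0.1745],
    [0,0,-0.1745],
    [0,0,-0.1745],
    [0,0,-0.1745],
  ],
)

```text
time: 12.7
position: [0.5193, -0.087, 0.401]
ee_rot: [-0.33, 3.124, 0.001]
force: [0.3, 0.6, -0.0]
finger_gap: 0.999
```

>>> carry_out(
  hand=[-1,-1,-1,-1,-1,-1,-1,-1],
  linear=[
    [0,0,0],
    [0,0,0],
    [0,0,0],
    [0,0,0],
    [0,0,0],
    [0,0,0],
    [0,0,0],
    [0,0,0],
  ],
  delta_rot=[
    [0,0,-0.1745],
    [0,0,-0.1745],
    [0,0,-0.1745],
    [0,0,-0.1745],
    [0,0,-0.1745],
    [0,0,-0.1745],
    [0,0,-0.1745],
    [0,0,-0.1745],
  ],
)

```text
time: 13.7
position: [0.5193, -0.0868, 0.401]
ee_rot: [-1.755, -2.605, -0.001]
force: [0.7, 0.8, 0.7]
finger_gap: 1.001
```

>>> carry_out(
  hand=[-1,-1,-1,-1],
  linear=[
    [0,0,0],
    [0,0,0],
    [0,0,0],
    [0,0,0],
  ],
  delta_rot=[
    [0,0,-0.1745],
    [0,0,-0.1745],
    [0,0,0],
    [0,0,0],
  ],
)

```text
time: 14.2
position: [0.5194, -0.0878, 0.4008]
ee_rot: [-2.172, -2.269, -0.0]
force: [-0.1, 0.4, -0.6]
finger_gap: 1.002
```

```bash
python3 -c "
from h import *
tool()"
```

```text
t 14.2 tcp [ 0.5194 -0.0878  0.4008] z [ 0.  0. -1.] jawdeg 2.49 F [-0.1  0.4 -0.6] gap 88.2 q [ 0.07  0.56  0.02  1.87 -0.01  0.71  0.14]
```

>>> carry_out(
  hand=[-1,-1,-1,-1,1,1,1,1],
  linear=[
    [0,-1,-25],
    [0,0,-30],
    [0,0,-17],
    [0,0,-8],
    [0,0,0],
    [0,0,0],
    [0,0,0],
    [0,0,0],
  ],
  delta_rot=[
    [0,0,0],
    [0,0,0],
    [0,0,0],
    [0,0,0],
    [0,0,0],
    [0,0,0],
    [0,0,0],
    [0,0,0],
  ],
  squeeze=20,
)

```text
time: 15.2
position: [0.5195, -0.0898, 0.3212]
ee_rot: [2.177, 2.264, 0.001]
force: [-0.3, -0.1, 0.4]
finger_gap: 0.57
```

>>> carry_out(
  hand=[1,1,1,1,1,1,1,1],
  linear=[
    [0,0,0],
    [0,0,0],
    [0,0,0],
    [0,0,0],
    [0,0,0],
    [0,0,0],
    [0,0,0],
    [0,0,0],
  ],
  delta_rot=[
    [0,0,0],
    [0,0,0],
    [0,0,0],
    [0,0,0],
    [0,0,0],
    [0,0,0],
    [0,0,0],
    [0,0,0],
  ],
)

```text
time: 16.2
position: [0.5199, -0.0897, 0.3208]
ee_rot: [2.177, 2.264, 0.002]
force: [2.8, -0.3, -3.0]
finger_gap: 0.151
```

```bash
python3 - <<'E'
from h import *
tool()
# arc increments, in box frame yaw 2.2deg, from bar rel hinge (-186,48)
y=np.radians(2.2);P=[]
for a in np.radians(np.arange(0,51,2.5)):
    x=-186*np.cos(a)+48*np.sin(a);z=186*np.sin(a)+48*np.cos(a);P.append([x*np.cos(y),x*np.sin(y),z])
P=np.array(P);print(np.diff(P,axis=0).round(1).tolist(),(P[-1]-P[0]).round(1))
E
```

```text
t 16.2 tcp [ 0.5199 -0.0897  0.3208] z [ 0.002 -0.    -1.   ] jawdeg 2.24 F [ 2.8 -0.3 -3. ] gap 13.3 q [ 0.08  0.69  0.01  1.95 -0.01  0.51  0.14]
[[2.3, 0.1, 8.1], [2.6, 0.1, 8.0], [3.0, 0.1, 7.8], [3.3, 0.1, 7.7], [3.6, 0.1, 7.6], [4.0, 0.2, 7.4], [4.3, 0.2, 7.2], [4.6, 0.2, 7.0], [4.9, 0.2, 6.8], [5.2, 0.2, 6.6], [5.5, 0.2, 6.4], [5.7, 0.2, 6.1], [6.0, 0.2, 5.9], [6.2, 0.2, 5.6], [6.5, 0.2, 5.3], [6.7, 0.3, 5.0], [6.9, 0.3, 4.7], [7.1, 0.3, 4.4], [7.3, 0.3, 4.1], [7.5, 0.3, 3.8]] [103.1   4.  125.3]
```

Gripped at 13.3 mm on the 14 mm bar. I'll follow the arc in 2.5° steps.

>>> carry_out(
  hand=[1,1,1,1,1,1,1,1],
  linear=[
    [2.3,0.1,8.1],
    [2.6,0.1,8.0],
    [3.0,0.1,7.8],
    [3.3,0.1,7.7],
    [3.6,0.1,7.6],
    [4.0,0.2,7.4],
    [4.3,0.2,7.2],
    [4.6,0.2,7.0],
  ],
  delta_rot=[
    [0,0,0],
    [0,0,0],
    [0,0,0],
    [0,0,0],
    [0,0,0],
    [0,0,0],
    [0,0,0],
    [0,0,0],
  ],
)

```text
time: 17.2
position: [0.5468, -0.0887, 0.3817]
ee_rot: [-2.177, -2.263, 0.002]
force: [2.3, -0.0, -6.0]
finger_gap: 0.15
```

>>> carry_out(
  hand=[1,1,1,1,1,1,1],
  linear=[
    [4.9,0.2,6.8],
    [5.2,0.2,6.6],
    [5.5,0.2,6.4],
    [5.7,0.2,6.1],
    [6.0,0.2,5.9],
    [6.2,0.2,5.6],
    [0,0,0],
  ],
  delta_rot=[
    [0,0,0],
    [0,0,0],
    [0,0,0],
    [0,0,0],
    [0,0,0],
    [0,0,0],
    [0,0,0],
  ],
)

```text
time: 18.08
position: [0.5791, -0.0875, 0.4198]
ee_rot: [-2.175, -2.261, 0.006]
force: [-9.8, 0.2, 5.2]
finger_gap: 0.149
```

The outward radial force is about 10 N, so I'll check the lid angle and clearance before going on.

```bash
cat >> h.py <<'E'
def lid(f):
    # lid-plane angle from depth: points in box frame (hinge origin), RANSAC-like refinement around the expected slope
    out=[];a=np.radians(2.2);H=np.array([.708,-.082])
    for n in('scene','side'):
        p,d,c=snap(n,f+n);W=world(d,c);B=W[...,:2]-H
        X=B[...,0]*np.cos(a)+B[...,1]*np.sin(a);Y=-B[...,0]*np.sin(a)+B[...,1]*np.cos(a);Z=W[...,2]-.12
        s=(d>0)&(abs(Y)<.11)&(X<-.01)&(X>-.2)&(Z>.02)
        r=np.hypot(X,Z);th=np.degrees(np.arctan2(Z,-X))
        pale=(p[...,0].astype(int)>120)&(p[...,0]>p[...,2].astype(int)+25)
        s&=pale&(r<.205)&(th<85);q=np.stack([X[s],Z[s]],1).astype(np.float32)
        if len(q)<50: print(n,len(q));continue
        l=cv2.fitLine(q,cv2.DIST_WELSCH,0,.001,.001).ravel();ang=np.degrees(np.arctan2(-l[1]*np.sign(l[0]),abs(l[0])))
        off=l[0]*(0-l[3])-l[1]*(0-l[2])
        print(n,len(q),'lid deg',ang.round(2),'offset of face from hinge mm',(1000*off).round(1),'th med',np.median(th[s]).round(1))
        out.append(p)
    return out
E
python3 - <<'E'
from h import *
tool(); o=lid('l1_')
cv2.imwrite('pics/l1.png',np.hstack([cv2.resize(o[0][80:240,140:300],None,fx=2.5,fy=2.5),cv2.resize(o[1][110:270,220:380],None,fx=2.5,fy=2.5)])[:,:,::-1])
E
```

```text
t 18.07 tcp [ 0.5791 -0.0875  0.4198] z [-0.005  0.    -1.   ] jawdeg 2.21 F [-9.8  0.2  5.2] gap 13.1 q [ 0.06  0.62  0.03  1.68 -0.02  0.86  0.13]
scene 4619 lid deg 33.86 offset of face from hinge mm -11.0 th med 40.9
side 766 lid deg 33.66 offset of face from hinge mm -11.7 th med 40.6
```

View pics/l1.png

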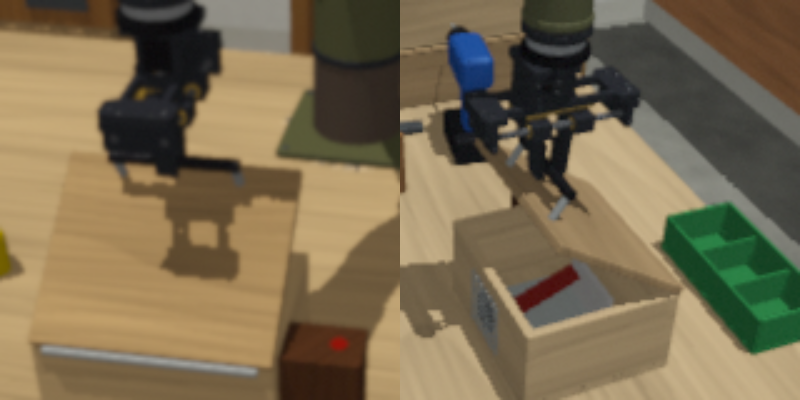

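Both cameras put the lid at about 33.8° with its face 11–12 mm off the hinge line, as it should be, and the bar is held. I'll ease about 3 mm outward and continue.

>>> carry_out(
  hand=[1,1,1,1,1,1,1,1],
  linear=[
    [-2,0,2.5],
    [6.5,0.2,5.3],
    [6.7,0.3,5.0],
    [6.9,0.3,4.7],
    [7.1,0.3,4.4],
    [7.3,0.3,4.1],
    [0,0,0],
    [0,0,0],
  ],
  delta_rot=[
    [0,0,0],
    [0,0,0],
    [0,0,0],
    [0,0,0],
    [0,0,0],
    [0,0,0],
    [0,0,0],
    [0,0,0],
  ],
)

```text
time: 19.18
position: [0.6129, -0.0861, 0.4459]
ee_rot: [-2.178, -2.264, 0.0]
force: [-5.4, 0.1, 4.3]
finger_gap: 0.149
```

```bash
python3 -c "
from h import *
tool(); lid('l2_')"
```

```text
t 19.18 tcp [ 0.6129 -0.0861  0.4459] z [-0. -0. -1.] jawdeg 2.23 F [-5.4  0.1  4.3] gap 13.1 q [ 0.05  0.63  0.03  1.54 -0.02  0.97  0.12]
scene 4404 lid deg 46.62 offset of face from hinge mm -10.9 th med 53.2
side 254 lid deg 46.57 offset of face from hinge mm -11.0 th med 52.6
```

>>> carry_out(
  hand=[1,1,1,1,1],
  linear=[
    [3.2,0.1,2.2],
    [3.2,0.1,2.2],
    [3.1,0.1,2.1],
    [0,0,0],
    [0,0,0],
  ],
  delta_rot=[
    [0,0,0],
    [0,0,0],
    [0,0,0],
    [0,0,0],
    [0,0,0],
  ],
)

```text
time: 19.9
position: [0.6227, -0.0858, 0.4515]
ee_rot: [2.178, 2.264, 0.0]
force: [-2.2, 0.3, 1.5]
finger_gap: 0.151
```

```bash
python3 - <<'E'
from h import *
tool(); lid('l3_')
# bias check: closed lid tilt from earlier frames
a=np.radians(2.2)
for n in('s1','d1','s4'):
    z=np.load(f'pics/{n}.npz');W=world(z['d'],z);B=W[...,:2]-[.708,-.082]
    X=B[...,0]*np.cos(a)+B[...,1]*np.sin(a);Y=-B[...,0]*np.sin(a)+B[...,1]*np.cos(a);Z=W[...,2]-.12
    s=(z['d']>0)&(abs(Y)<.11)&(X<-.01)&(X>-.195)&(abs(Z-.012)<.01)
    l=cv2.fitLine(np.stack([X[s],Z[s]],1).astype(np.float32),cv2.DIST_WELSCH,0,.001,.001).ravel();print(n,'closed deg',np.degrees(np.arctan2(-l[1]*np.sign(l[0]),abs(l[0]))).round(2),'z',l[3]*1000)
E
```

```text
t 19.9 tcp [ 0.6227 -0.0858  0.4515] z [ 0.  0. -1.] jawdeg 2.23 F [-2.2  0.3  1.5] gap 13.3 q [ 0.05  0.64  0.03  1.5  -0.02  1.    0.12]
scene 4230 lid deg 49.87 offset of face from hinge mm -11.0 th med 56.4
side 134 lid deg 49.88 offset of face from hinge mm -10.8 th med 56.3
s1 closed deg -0.02 z 11.4632435
d1 closed deg 0.18 z 13.3048725
s4 closed deg 0.04 z 11.602391
```

>>> carry_out(
  hand=[1,1,1,1,1,1],
  linear=[
    [0.2,0,0.2],
    [0,0,0],
    [0,0,0],
    [0,0,0],
    [0,0,0],
    [0,0,0],
  ],
  delta_rot=[
    [0,0,0],
    [0,0,0],
    [0,0,0],
    [0,0,0],
    [0,0,0],
    [0,0,0],
  ],
)

```text
time: 20.75
position: [0.6228, -0.0857, 0.4516]
ee_rot: [2.178, 2.264, 0.0]
force: [-2.8, -0.5, -0.5]
finger_gap: 0.15
```

```bash
python3 -c "
from h import *
tool(); o=lid('l4_'); cv2.imwrite('pics/l4.png',cv2.resize(np.hstack(o),(800,300))[:,:,::-1])"
```

```text
t 20.75 tcp [ 0.6228 -0.0857  0.4516] z [ 0.  0. -1.] jawdeg 2.24 F [-2.8 -0.5 -0.5] gap 13.2 q [ 0.05  0.64  0.03  1.5  -0.02  1.    0.12]
scene 4228 lid deg 49.92 offset of face from hinge mm -11.0 th med 56.4
side 135 lid deg 51.98 offset of face from hinge mm -7.2 th med 56.3
```

View pics/l4.png

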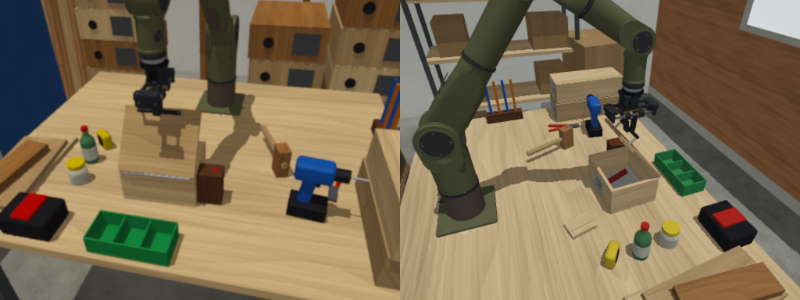

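The lid is held at about 50°, the mallet stands at (281,160) in the left half, and the other things are unmoved. The side camera's odd 51.98° rests on only 135 points with an inconsistent 7 mm offset, so I trust the scene fit.

```bash
python3 -c "
from h import *
print(bot.close_job()); tool()"
```

```text
the job is handed in; nothing more can be done
None
the job is handed in; nothing more can be done
```

The job is handed in at about 21 s of the 69 s allowed, with the dowel driven home, the mallet back on the bench and the gripper holding the lid at about 50°.

- **Dowel:** I pressed it down with the mallet's lower face until it stopped dead against roughly 31 N of push. Both cameras then read its top at about 121–123 mm, which is 2 mm proud of the block. The lid stayed shut and the gripper never touched the dowel.
- **Mallet:** I set it down under force feedback on its original spot, well clear of the box. The last picture shows it standing upright.
- **Lid:** The scene camera's final fit gave 49.9°, and the reading 0.9 s earlier agreed in both cameras (49.87° and 49.88°). The same fit on earlier pictures of the closed lid read 0 to 0.2°.
- **Other objects:** In the last pictures the drill, jar, glue, tape measure, pliers and offcut look unmoved. I judged that by eye and did not measure them.

**Checks that disagreed:**
- **Side camera angle:** The last side-camera fit read 52.0°. It rested on only 135 points and put the lid face 7 mm from the hinge line instead of the true 12 mm, so I did not rely on it.
- **Lifting force:** A sideways load of about 10 N built up partway through lifting the lid. I eased it to about 3 N before finishing.

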